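# Clear and check a donated kitchen scale

### The job

Pick up the scraper block and, holding it, wipe the four crockery chips off the scale's pan into the grey tray beside it; use the block, not the fingers, and leave the other goods alone. Then lift the block so the needle returns to zero. Lastly press the block down gently on the pan until the scale shows 1 kg (pan 12 mm down, needle at the long bottom mark), never near the bottom stop, and finish while still holding it pressed there, with the block in the gripper and only the block on the pan.

Things in the scene. Friction and masses are not known exactly. Their poses are not given: they have to be found in the camera images.
- scale: Second-hand spring kitchen scale, fixed to the counter: white plastic case 150 mm (its x) by 146 mm (its y), 59 mm high, with a flat rimless steel pan above it and a round 100 mm dial leaning back on its +x side, facing away from the robot (dial top 86 mm above the counter, its middle 118 mm from the origin along +x). Origin: on the counter under the middle of the pan; z up. The scale (with pan, tray and board) may be turned up to about 15 degrees.
- pan_top (a point): Middle of the pan's top face, moving with the pan; 97 mm above the counter when the pan is unloaded. The pan is a level steel plate 160 mm along the scale's x, 200 mm along the scale's y, 5 mm thick, overhanging the case by 27 mm on the two y sides; it cannot tilt.
- pan (a joint): How far the pan is pressed down, in m: 0 unloaded (about 0.0006 with the four chips on it), 0.024 at the bottom stop. Spring 817 N/m: 12 mm (0.012) of travel = 1 kg = 9.8 N. The dial's needle turns with it: straight up at 0, clockwise (seen facing the dial) half a turn to the long thick 1 kg mark at the bottom of the dial at 0.012, a full turn at 0.024.
- tray: Fixed grey plastic catch tray, open on top, 150 mm (along its x) by 110 mm (its y), 45 mm high, walls and floor 4 mm; it stands close against the scale's case on one of its two y sides (either one), its middle 137 mm from the scale's origin, sides parallel to the scale, its inner wall tucked under the pan's overhang. Origin: under its middle on the counter.
- board: Fixed wooden chopping board, 150 by 110 mm, 18 mm thick, lying on the scale's other y side, opposite the tray. Origin: under its middle.
- scraper_center (a point): Middle (35.5 mm up) of the loose scraper block, 0.2 to 0.33 kg, standing on the counter to the robot's left or right: a pale wooden block 130 mm long (its x), 30 mm thick (its y), with a black rubber foot 130 by 24 mm and 16 mm high below it; 71 mm high altogether. Its z is up. Grasp it across the 30 mm thickness, fingers on the wood. The foot's flat underside, 35.5 mm below this point, wipes and presses.
- mug_center (a point): Middle of a loose blue mug, 82 mm across, 95 mm high; on the opposite hand from the scraper. Leave alone.
- bowl_center (a point): Middle of a loose white bowl, 100 mm across, 45 mm high, between robot and scale. Leave alone.
- jar_center (a point): Middle of a loose green glass jar, 70 mm across, 110 mm high. Leave alone.
- tin_center (a point): Middle of a loose food tin, 74 mm across, 100 mm high. Leave alone.
- chip0_center (a point): Middle of a loose flat chip of broken white crockery, about 25 by 20 mm, 9 mm thick, 12 g or so, lying on the pan within 60 mm of its middle along each side.
- chip1_center (a point): Middle of a loose flat chip of broken white crockery, about 25 by 20 mm, 9 mm thick, 12 g or so, lying on the pan within 60 mm of its middle along each side.
- chip2_center (a point): Middle of a loose flat chip of broken white crockery, about 25 by 20 mm, 9 mm thick, 12 g or so, lying on the pan within 60 mm of its middle along each side.
- chip3_center (a point): Middle of a loose flat chip of broken white crockery, about 25 by 20 mm, 9 mm thick, 12 g or so, lying on the pan within 60 mm of its middle along each side.
There are look-alikes about, which are no part of the job. Several things look just like the part that bears scraper_center: the one meant starts farthest to the robot's left.

How it is judged:
By the outcome, as a careful person would: the job done as asked, in the order asked, and still so for the second after the job is handed in, while the arm keeps its last pose, push and grip.
It also fails if it takes over 58 s, if anything falls off the work surface, if the arm or the gripper's body presses on something with over 40 N, if the wrist force passes 120 N, or if a joint passes its speed limit or range.

### The arm

A 7-joint arm with a two-finger parallel gripper is mounted at the origin on the work surface. World frame = base frame: x ahead of the robot, y to its left, z up, the work surface at z = 0. Lengths are in m, angles in rad, forces in N, time in s.
With the tool pointing down it reaches from about 0.35 to 0.9 m from the base axis. Payload 8.1 kg.
Tool frame: the origin (TCP) lies at the very end of the fingers, on their centre line; the grasp point (between the pads) lies arm.hold_point_z behind it (arm.hold_point_z is the distance from the TCP to the grasp point, in m); z points along the fingers, y is the line along which they close (so a half turn about z gives the same grasp; the last joint's range is limited). The gripper opens to 92 mm and grips with 3 to 60 N. Pads are 19 mm wide; open, the fingers measure 130 mm over their backs; the gripper's body (75 mm by 190 mm) begins 47 mm behind the grasp point.
Start: joints at [1.19, 0.434, 0.025, 1.573, -0.012, 1.134, -0.075], TCP at [0.171, -0.601, 0.227] pointing down, gripper open.
Joint ranges: [-2.62, 2.62], [-0.44, 2.09], [-1.27, 1.32], [0.08, 2.57], [-1.32, 4.46], [0.12, 2], [-2.74, 2.74]. Speed limits (rad/s): [2.22, 2.22, 3.01, 3.01, 3.14, 3.14, 3.14].

### API

Orientations are given as a rotation vector (axis times angle).
In Python, from cell import arm, vision, job, cut_out gives the robot as it stands. The module is installed in compiled form; this text tells all that it offers.
- The arm moves only by the tool play_rows, never from a script. Its argument "increments" is text: rows parted by semicolons, each of 5 numbers parted by spaces: the shift along the tool's x, y, z in cm, then the turn about the tool's z in degrees, then the opening, from -1 (shut) to 1 (fully open), so that 0 is half open. A call has 1 to 5 rows; each row shifts and turns the commanded pose from where the row before left it, along the tool's axes as they then stand; what a row does not reach is not made up. A row lasts 1/12 s, in which the tool goes at most 41.7 mm and 7.16 degrees, less where a joint would pass 70% of its speed; a pose out of reach is approached as far as the arm can. A call is refused whole if a number of a shift passes 4.17 or a number of a turn 7.16, either way. A call with a gripper value outside its range is refused whole. The fingers move at their own pace and stop on an object; "grip_force" is the grip in N (left out, the last holds). Time passes only in rows, so rows that do not move let the fingers close. It gives the time, the measured TCP pose, the force, the opening and the grip force at its end, in the units of the state.
- arm.observe(): the state, without advancing time (a new reading comes with each control period).
- vision.get_image(name): name is "scene" or "side" or "wrist"; returns a dict with "frame" (480x640x3 uint8, red, green, blue), "z_map" (480x640 float32, m along the optical axis (not along the pixel's ray), 0 where there is no reading), "mtx" (3x3 intrinsics, pixels), "distortion" ([k1, k2, p1, p2, k3] as OpenCV has them; the pictures are not rectified), "cam_to_world" (4x4, takes a point from camera to world coordinates). Camera axes: x right, y up, looking along -z (the intrinsics and any distortion apply to the point x, -y, -z); pixel columns grow to the right and rows downward; lengths in m; the calibration is good to about 2 mm. A picture is of the moment at which its call begins.
- job.sign_off(): hands the job in; it is judged then, once.
Trained networks look in a picture, given as the dict that the camera call returned (one of the last four; its "shot" number tells which), for a name from the list of things; names that differ only in an ending like _2 or _b are one class to them, and where a whole thing is asked for, a point or a joint stands for the part that bears it (a point fixed in the world has none). Each returns a list of dicts, best first, with "confidence" (0 to 1); they miss things now and then, are a little off and sometimes report something else, mostly with a low value. They report only what shows in the picture. A call takes as long as a camera call. They do not tell look-alikes from the thing itself.
- cut_out(query, picture): "mask" (480x640 bool, what is visible of it) and "point" ([row, column] in pixels, amid what is visible of it).
The state is a dict: "clock": time; "joints": joint angles; "dq": joint speeds; "joint_efforts": joint torques, N m; "position": TCP position; "ee_rot": TCP orientation; "force": force on the tool from outside, world axes, zero at the start; "ft_torque": the same for the moment, N m; "width": opening from 0.0 (shut) to 1.0 (fully open); "gripper_force": force on a finger pad.
Only numpy, scipy, OpenCV 4.12 (cv2) and the standard library are available. Lean on these libraries where they do the work, as an engineer would, in place of code of your own. Each camera call takes 0.05 s, during which the arm holds its last target. There are 200 camera calls.

## Working session

There is one attempt and no reset: what is moved stays moved. The work goes in short steps, Python scripts to look and compute and a tool call to move; the robot and the scene stay as the last step left them, time stands still between calls to the robot, and variables do not carry over. Pictures are saved under pics/ and viewed, at most 10 in all, crops included, and the job is handed in when it is done.

Besides the shell and the picture viewer there is one more tool, called after ">>>" by a JSON object that holds its "op" and its "data". play_rows: Moves the arm, as the interface text tells. Its arguments: {"type":"object","properties":{"increments":{"type":"string"},"grip_force":{"type":"number"}},"required":["increments"]}

```bash
mkdir -p pics
cat > h.py <<'E'
import numpy as np, cv2
from scipy.spatial.transform import Rotation as R
from cell import arm, vision, job, cut_out
def save(p,name,crop=None,s=1):
    f=p["frame"][...,::-1]
    if crop: r0,r1,c0,c1=crop; f=f[r0:r1,c0:c1]
    cv2.imwrite("pics/"+name,cv2.resize(np.ascontiguousarray(f),None,fx=s,fy=s,interpolation=cv2.INTER_CUBIC))
def pts(p,mask):
    r,c=np.nonzero(mask&(p["z_map"]>0)); z=p["z_map"][r,c]
    if len(r)==0: return np.zeros((0,3))
    u=cv2.undistortPoints(np.stack([c,r],1).astype(float).reshape(-1,1,2),p["mtx"],np.array(p["distortion"])).reshape(-1,2)
    P=np.stack([u[:,0]*z,-u[:,1]*z,-z,np.ones_like(z)],1)
    return (P@np.array(p["cam_to_world"]).T)[:,:3]
E
python3 - <<'E'
from h import *
s=arm.observe(); print(s, arm.hold_point_z)
for n in ["scene","side"]:
    p=vision.get_image(n); save(p,n+"0.png")
    print(n,np.round(p["cam_to_world"],2).tolist())
    for q in ["scraper_center","scale","pan","tray","board","mug_center","bowl_center","jar_center","tin_center","chip0_center"]:
        for d in cut_out(q,p):
            P=pts(p,d["mask"])
            if len(P): print(q,round(d["confidence"],2),np.round(d["point"]),len(P),np.round(np.median(P,0),3),np.round(np.percentile(P,[2,98],axis=0),3).tolist())
E
```

```text
{'clock': 0.0, 'joints': array([ 1.19041539,  0.43519934,  0.02495742,  1.57410071, -0.0115963 ,
        1.13397227, -0.07507555]), 'dq': array([-0.00156877, -0.00044245,  0.00075358, -0.00164218, -0.0004234 ,
        0.00031927, -0.00018906]), 'joint_efforts': array([-9.65665640e-05, -6.67846799e+01,  9.84764881e-01, -3.14459825e+01,
       -6.04724418e-02,  4.31815325e-02,  1.76308531e-04]), 'position': array([ 0.17120339, -0.60056955,  0.22595807]), 'ee_rot': array([-3.10986541e+00, -4.34682539e-01,  5.43971118e-04]), 'force': array([-0.33602624, -0.64537125, -0.43333672]), 'ft_torque': array([0.01710622, 0.01098163, 0.03334482]), 'gripper_force': 0.0, 'width': 1.003707460972861} 0.0188
scene [[-0.48, -0.71, 0.51, 1.11], [0.88, -0.37, 0.29, 0.4], [-0.02, 0.59, 0.81, 1.12], [0.0, 0.0, 0.0, 1.0]]
scraper_center 0.81 [292. 451.] 961 [0.461 0.379 0.07 ] [[0.389, 0.353, 0.014], [0.509, 0.407, 0.075]]
scraper_center 0.62 [258. 401.] 776 [0.428 0.24  0.069] [[0.35, 0.207, 0.003], [0.47, 0.265, 0.074]]
scale 0.98 [279. 251.] 7000 [ 0.658 -0.027  0.095] [[0.537, -0.136, 0.022], [0.76, 0.05
[... 1623 characters left out ...]
rd 0.59 [212. 323.] 236 [ 0.57  -0.197  0.017] [[0.552, -0.239, 0.004], [0.601, -0.138, 0.02]]
board 0.54 [223. 281.] 3729 [ 0.6   -0.006  0.095] [[0.528, -0.136, 0.016], [0.727, 0.056, 0.098]]
mug_center 0.9 [188. 388.] 1081 [ 0.439 -0.35   0.062] [[0.403, -0.421, 0.003], [0.489, -0.327, 0.095]]
bowl_center 0.85 [274. 351.] 1169 [0.373 0.036 0.027] [[0.322, 0.006, -0.001], [0.413, 0.1, 0.045]]
jar_center 0.57 [325. 156.] 2151 [0.6   0.405 0.075] [[0.585, 0.364, 0.0], [0.644, 0.427, 0.111]]
jar_center 0.45 [362. 237.] 1972 [0.425 0.388 0.063] [[0.375, 0.359, 0.003], [0.499, 0.407, 0.072]]
chip0_center 0.71 [212. 287.] 53 [ 0.575 -0.024  0.103] [[0.564, -0.034, 0.096], [0.592, -0.017, 0.107]]
```

Run:
```python
from h import *
p=vision.get_image("scene"); save(p,"crop1.png",(200,400,180,480),2.6)
a=np.ones((480,640),bool); P=pts(p,a)
def rect(Q,n):
    r=cv2.minAreaRect((Q[:,:2]*1000).astype(np.float32)); print(n,len(Q),np.round(r,1) if 0 else r)
# scraper tops
for lo,hi,n in [((.36,.34),(.53,.43),'scrL'),((.32,.19),(.5,.29),'scrM')]:
    Q=P[(P[:,0]>lo[0])&(P[:,0]<hi[0])&(P[:,1]>lo[1])&(P[:,1]<hi[1])&(P[:,2]>.066)&(P[:,2]<.077)]; rect(Q,n); print(np.median(Q,0))
Q=P[(P[:,0]>.5)&(P[:,0]<.72)&(P[:,1]>-.16)&(P[:,1]<.08)&(P[:,2]>.091)&(P[:,2]<.1)]; rect(Q,'pan')
print(np.median(Q,0))
z=p["z_map"]; 
# chips: bright-white or height
m=np.zeros((480,640),bool); idx=np.argwhere(p["z_map"]>0)
ok=(P[:,0]>.52)&(P[:,0]<.69)&(P[:,1]>-.15)&(P[:,1]<.07)&(P[:,2]>.1005)&(P[:,2]<.115)
im=np.zeros((480,640),np.uint8); im[idx[ok][:,0],idx[ok][:,1]]=1
n,l,st,c=cv2.connectedComponentsWithStats(im)
for i in range(1,n):
    if st[i,4]>12: Q=pts(p,l==i); print('chip',c[i].round(),st[i,4],Q.mean(0).round(3))
```

```text
scrL 656 ((445.2035217285156, 379.63616943359375), (31.372509002685547, 132.05824279785156), 74.0556411743164)
[0.4509036  0.37917814 0.07087009]
scrM 541 ((407.6407470703125, 234.697021484375), (134.1478271484375, 29.7774658203125), 18.4871826171875)
[0.4093744  0.23517293 0.07065501]
pan 4577 ((614.3125610351562, -43.50653839111328), (162.71878051757812, 200.6048126220703), 9.109983444213867)
[ 0.6195038  -0.03938835  0.09639795]
chip [250. 247.] 80 [ 0.59  -0.076  0.105]
chip [270. 251.] 70 [ 0.578 -0.028  0.105]
chip [235. 269.] 72 [ 0.658 -0.073  0.105]
chip [259. 277.] 80 [ 0.65  -0.014  0.105]
```

View pics/side0.png

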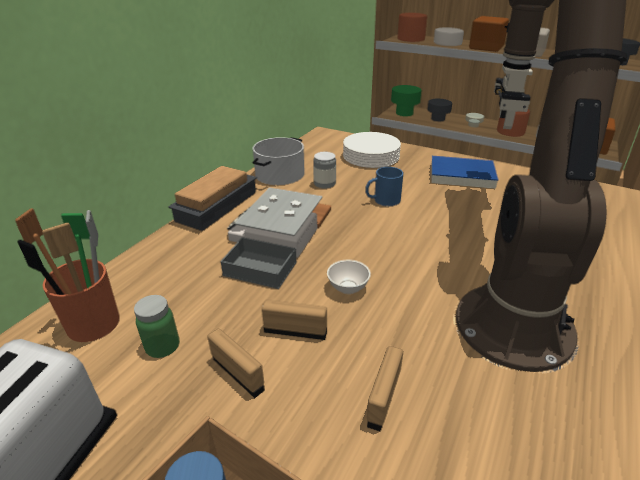

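View pics/crop1.png

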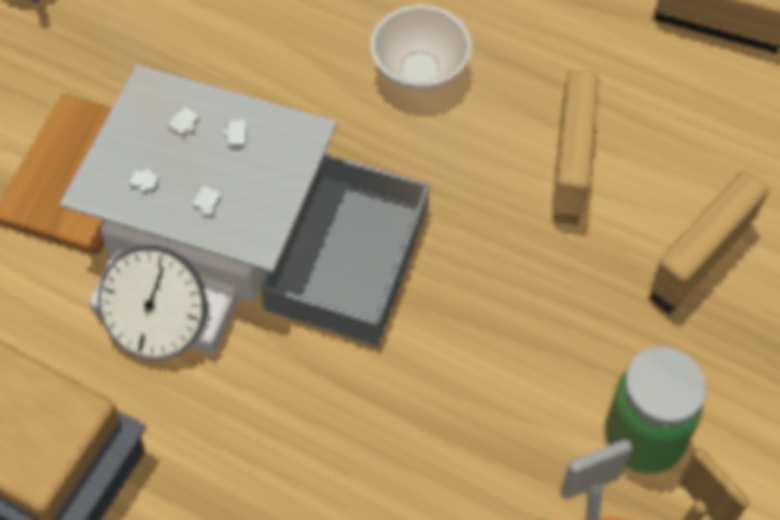

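Candidates for the scraper, in the side picture: (235,362), at y≈0.38; (296,318), at y≈0.235; (385,386), at y≈0.30. The one meant is (235,362), scene (451,292), because its y is largest. The enlarged crop confirms it as the rightmost full block, at crop (710,245). The four chips are on the pan, the tray is on the scale's +y side, and the scale's yaw is about +9°.

>>> {"op": "play_rows", "data": {"increments": "4 0 0 -3.8 1;4 0 0 -3.8 1;4 0 0 -3.8 1;4 0 0 -3.8 1;4 0 0 -3.8 1"}}

```text
clock: 1.57
position: [0.3557, -0.5209, 0.2268]
ee_rot: [2.995, 0.947, 0.0]
force: [0.3, -0.7, -0.6]
width: 1.005
gripper_force: 0.0
```

>>> {"op": "play_rows", "data": {"increments": "4 0 0 -3.8 1;4 0 0 -3.8 1;4 0 0 -3.8 1;4 0 0 -3.8 1;4 0 0 -3.8 1"}}

```text
clock: 1.98
position: [0.5022, -0.3858, 0.2267]
ee_rot: [2.798, 1.428, 0.0]
force: [0.1, 0.2, 0.2]
width: 0.998
gripper_force: 0.0
```

>>> {"op": "play_rows", "data": {"increments": "4 0 0 -3.8 1;4 0 0 -3.8 1;4 0 0 -3.8 1;4 0 0 -3.8 1;4 0 0 -3.8 1"}}

```text
clock: 2.4
position: [0.5967, -0.2104, 0.2267]
ee_rot: [2.524, 1.87, 0.0]
force: [0.9, -0.6, 0.1]
width: 0.999
gripper_force: 0.0
```

>>> {"op": "play_rows", "data": {"increments": "4 0 0 -3.8 1;4 0 0 -3.8 1;4 0 0 -3.8 1;4 0 0 -3.8 1;4 0 0 -3.8 1"}}

```text
clock: 2.82
position: [0.6289, -0.0139, 0.2267]
ee_rot: [2.181, 2.261, 0.0]
force: [0.9, 0.5, 0.1]
width: 1.001
gripper_force: 0.0
```

>>> {"op": "play_rows", "data": {"increments": "4 0 0 -3.8 1;4 0 0 -3.8 1;4 0 0 -3.8 1;4 0 0 -3.8 1;4 0 0 -3.8 1"}}

```text
clock: 3.23
position: [0.5954, 0.1825, 0.2267]
ee_rot: [1.778, 2.59, 0.001]
force: [0.1, 0.8, 0.4]
width: 1.004
gripper_force: 0.0
```

>>> {"op": "play_rows", "data": {"increments": "2.98 -0.87 0 -6.6 1;3.06 -0.52 0 -6.6 1;3.1 -0.17 0 -6.6 1;3.09 0.19 0 -6.6 1;3.05 0.55 0 -6.6 1"}}

```text
clock: 3.65
position: [0.501, 0.3053, 0.2268]
ee_rot: [0.965, 2.989, -0.0]
force: [-0.6, 0.5, 0.4]
width: 0.998
gripper_force: 0.0
```

>>> {"op": "play_rows", "data": {"increments": "2.97 0.89 0 -6.6 1;2.85 1.23 0 -6.6 1;2.68 1.55 0 -6.6 1;0 0 0 0 1;0 0 0 0 1"}}

```text
clock: 4.07
position: [0.4443, 0.3801, 0.2269]
ee_rot: [-0.44, -3.11, -0.001]
force: [0.6, -0.7, -0.6]
width: 1.001
gripper_force: 0.0
```

```bash
cat >> h.py <<'E'
def tool(s=None):
    s=s or arm.observe(); M=R.from_rotvec(s["ee_rot"]).as_matrix()
    return s["position"],M,np.degrees(np.arctan2(M[1,0],M[0,0]))
def rect(Q,n):
    print(n,len(Q),[np.round(v,1) for v in cv2.minAreaRect((Q[:,:2]*1000).astype(np.float32))])
E
python3 - <<'E'
from h import *
t,M,a=tool(); print(t,a,arm.observe()["joints"].round(2))
p=vision.get_image("wrist"); save(p,"w1.png")
P=pts(p,np.ones((480,640),bool))
Q=P[(abs(P[:,0]-.445)<.09)&(abs(P[:,1]-.38)<.05)&(P[:,2]>.066)&(P[:,2]<.077)]; rect(Q,'scr'); print(np.median(Q,0))
E
```

```text
[0.44430086 0.38010559 0.22692713] 163.9112888304995 [-0.24  0.49 -0.81  1.63  0.38  1.19  0.15]
scr 6059 [array([439.8, 379.2]), array([ 29.5, 128.5]), np.float64(74.5)]
[0.43519819 0.38046868 0.07118612]
```

View pics/w1.png

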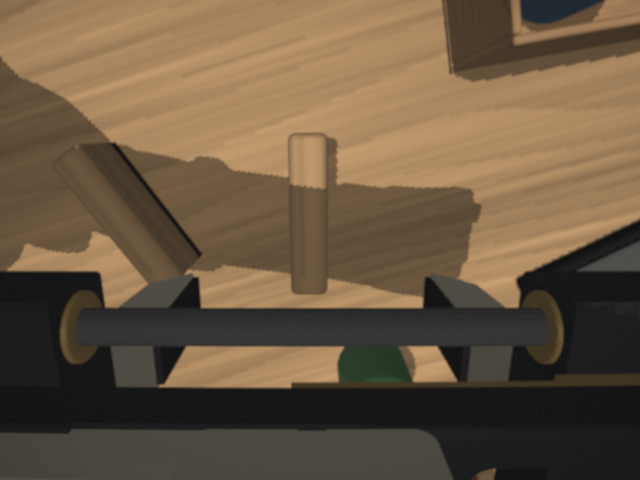

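The wrist view shows the block at (308,213), aligned between the open fingers, with a look-alike at (125,210) and the jar at (375,365) clear of them. I'll descend and grip.

>>> {"op": "play_rows", "data": {"increments": "0.3 0 4 0 1;0 0 4 0 1;0 0 4 0 1;0 0 4 0 1;0 0 3 0 1"}}

```text
clock: 4.53
position: [0.4437, 0.3763, 0.0334]
ee_rot: [-0.451, -3.108, 0.005]
force: [0.5, -0.2, 0.4]
width: 0.996
gripper_force: 0.0
```

>>> {"op": "play_rows", "data": {"increments": "0 0 0.9 0 1;0 0 0 0 1;0 0 0 0 0;0 0 0 0 -0.5;0 0 0 0 -1", "grip_force": 25}}

```text
clock: 4.95
position: [0.4441, 0.3803, 0.0299]
ee_rot: [0.446, 3.107, 0.004]
force: [0.6, -0.7, -0.1]
width: 0.832
gripper_force: 0.0
```

>>> {"op": "play_rows", "data": {"increments": "0 0 0 0 -1;0 0 0 0 -1;0 0 0 0 -1;0 0 0 0 -1;0 0 0 0 -1", "grip_force": 50}}

```text
clock: 5.37
position: [0.4429, 0.3793, 0.0279]
ee_rot: [0.445, 3.11, 0.0]
force: [0.3, 0.1, -0.1]
width: 0.47
gripper_force: 0.0
```

>>> {"op": "play_rows", "data": {"increments": "0 0 0 0 -1;0 0 0 0 -1;0 0 0 0 -1;0 0 0 0 -1;0 0 0 0 -1"}}

```text
clock: 5.78
position: [0.4428, 0.3792, 0.0277]
ee_rot: [-0.445, -3.11, 0.0]
force: [-0.4, -0.5, 1.1]
width: 0.323
gripper_force: 49.9
```

>>> {"op": "play_rows", "data": {"increments": "0 0 0 0 -1;0 0 -3 0 -1;0 0 -4 0 -1;0 0 -4 0 -1;0 0 -4 0 -1"}}

```text
clock: 6.2
position: [0.4422, 0.3789, 0.1788]
ee_rot: [-0.444, -3.109, 0.001]
force: [1.5, 0.2, -2.6]
width: 0.326
gripper_force: 49.9
```

>>> {"op": "play_rows", "data": {"increments": "0 0 -4 0 -1;0 0 0 0 -1;0 0 0 0 -1;0 0 0 0 -1;0 0 0 0 -1"}}

```text
clock: 6.62
position: [0.4424, 0.3781, 0.2158]
ee_rot: [-0.445, -3.108, 0.004]
force: [0.3, -0.2, -3.5]
width: 0.326
gripper_force: 49.9
```

Run:
```python
from h import *
s=arm.observe(); t,M,a=tool(s); print(t,a,s["force"],s["ft_torque"],s["joints"].round(2))
c=np.array([.6143,-.0435]); y=np.radians(9.1); X=np.array([np.cos(y),np.sin(y)]); Y=np.array([-X[1],X[0]])
for q in [(.59,-.076),(.578,-.028),(.658,-.073),(.65,-.014)]: print(((q-c)@X).round(3),((q-c)@Y).round(3))
p=vision.get_image("side"); save(p,"s2.png",(200,440,120,420),2.6)
for d in cut_out("scraper_center",p):
    P=pts(p,d["mask"]); print(d["confidence"],np.median(P,0).round(3),np.percentile(P,[2,98],axis=0).round(3).tolist())
w=vision.get_image("wrist"); P=pts(w,np.ones((480,640),bool)); L=(P-t)@M
# points in tool frame near the block
Q=L[(abs(L[:,1])<.014)&(abs(L[:,0])<.09)&(L[:,2]>-.05)&(L[:,2]<.06)]
print(len(Q),np.percentile(Q,[1,50,99],axis=0).round(4).tolist())
print(c-Y*.088, c+Y*.1)
```

```text
[0.44239813 0.37811146 0.21579645] 163.7062432246046 [ 0.28106028 -0.22514162 -3.46378986] [ 0.0583774  -0.17332335 -0.04315514] [-0.24  0.5  -0.81  1.64  0.39  1.17  0.14]
-0.029 -0.028
-0.033 0.021
0.038 -0.036
0.04 0.023
0.89 [0.395 0.242 0.05 ] [[0.339, 0.211, 0.004], [0.454, 0.264, 0.073]]
0.82 [0.171 0.327 0.069] [[0.155, 0.239, 0.0], [0.194, 0.365, 0.073]]
0.69 [0.397 0.396 0.238] [[0.375, 0.367, 0.19], [0.497, 0.408, 0.26]]
19529 [[-0.0077, -0.0136, -0.0452], [0.0394, 0.0002, -0.0437], [0.067, 0.0137, -0.0398]]
[ 0.62821791 -0.13039241] [0.59848419 0.05524138]
```

View pics/s2.png

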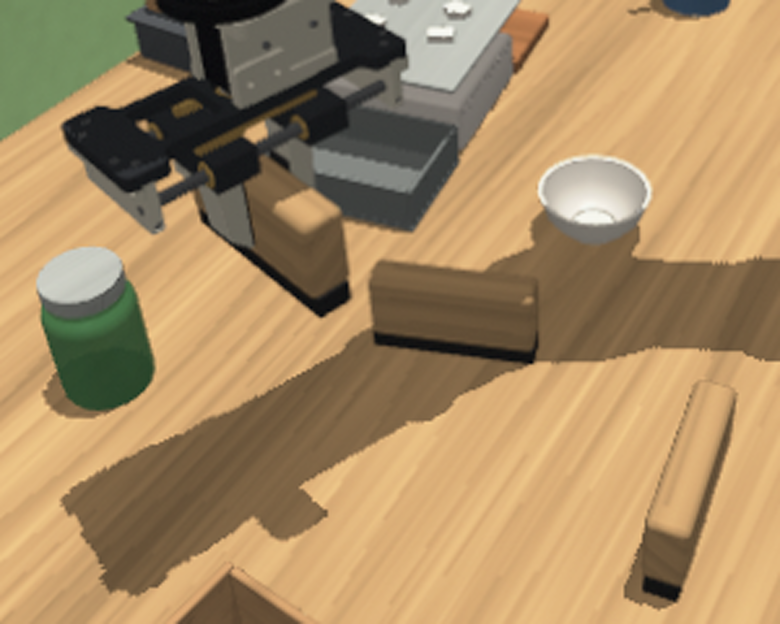

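The third picture shows the block firmly held and lifted at (275,230) in the crop. Next I'll carry it over the far (−y) end of the pan.

>>> {"op": "play_rows", "data": {"increments": "-2.44 -3.25 0 -1.95 -1;-2.33 -3.34 0 -1.95 -1;-2.22 -3.41 0 -1.95 -1;-2.1 -3.49 0 -1.95 -1;-1.98 -3.56 0 -1.95 -1"}}

```text
clock: 7.18
position: [0.5145, 0.1868, 0.2169]
ee_rot: [-0.176, -3.136, 0.001]
force: [0.9, 0.1, -3.6]
width: 0.325
gripper_force: 49.9
```

>>> {"op": "play_rows", "data": {"increments": "-1.85 -3.62 0 -1.95 -1;-1.73 -3.68 0 -1.95 -1;-1.6 -3.74 0 -1.95 -1;-1.48 -3.79 0 -1.95 -1;-1.35 -3.84 0 -1.95 -1"}}

```text
clock: 7.6
position: [0.5861, -0.0038, 0.217]
ee_rot: [0.091, -3.139, -0.0]
force: [1.1, 1.0, -2.0]
width: 0.326
gripper_force: 49.9
```

>>> {"op": "play_rows", "data": {"increments": "-1.22 -3.88 0 -1.95 -1;-1.08 -3.92 0 -1.95 -1;-0.95 -3.96 0 -1.95 -1;0 0 0 0 -1;0 0 0 0 -1"}}

```text
clock: 8.02
position: [0.6289, -0.1196, 0.2157]
ee_rot: [0.239, -3.13, -0.0]
force: [-0.4, 1.1, -2.7]
width: 0.323
gripper_force: 49.9
```

```bash
cat >> h.py <<'E'
c=np.array([.6143,-.0435]); yw=np.radians(9.1); X=np.array([np.cos(yw),np.sin(yw)]); Y=np.array([-X[1],X[0]])
def chips(p):
    P=pts(p,np.ones((480,640),bool)); idx=np.argwhere(p["z_map"]>0)
    u=(P[:,:2]-c)@X; v=(P[:,:2]-c)@Y
    pan=(abs(u)<.07)&(abs(v)<.09)&(abs(P[:,2]-.095)<.006)
    if pan.any(): print('pan z',len(P[pan]),np.median(P[pan,2]).round(4))
    ok=(abs(u)<.083)&(abs(v)<.105)&(P[:,2]>.1015)&(P[:,2]<.113)
    im=np.zeros((480,640),np.uint8); im[idx[ok][:,0],idx[ok][:,1]]=1
    n,l,st,cc=cv2.connectedComponentsWithStats(im)
    for i in range(1,n):
        if st[i,4]>25: Q=pts(p,l==i); q=Q.mean(0)[:2]-c; print('blob',st[i,4],cc[i].round(),(q@X).round(3),(q@Y).round(3),Q[:,2].mean().round(4))
E
python3 - <<'E'
from h import *
s=arm.observe(); t,M,a=tool(s); print(t,a,s["force"],s["joints"].round(2),M[:,2].round(4))
q=t[:2]-c; print('scale frame',q@X,q@Y)
for n in ["scene","wrist"]: 
    p=vision.get_image(n); print(n); chips(p)
save(p,"w3.png")
E
```

```text
[ 0.62891705 -0.11961048  0.21570854] -171.27379489439906 [-0.37515868  1.07992876 -2.7319364 ] [ 0.62  0.61 -0.84  1.49  0.47  1.25  1.45] [-2.4e-03  1.0e-04 -1.0e+00]
scale frame 0.0023955926539221068 -0.07746434220099202
scene
pan z 3650 0.0965
blob 72 [250. 246.] -0.029 -0.028 0.1059
blob 70 [270. 251.] -0.032 0.021 0.1058
blob 65 [235. 269.] 0.038 -0.036 0.1057
blob 72 [259. 276.] 0.039 0.023 0.1054
wrist
pan z 26154 0.0969
blob 993 [454. 176.] -0.038 0.02 0.1056
blob 1068 [380. 181.] -0.034 -0.029 0.1057
blob 221 [369. 271.] 0.028 -0.033 0.1052
blob 164 [450. 268.] 0.026 0.022 0.1051
```

View pics/w3.png

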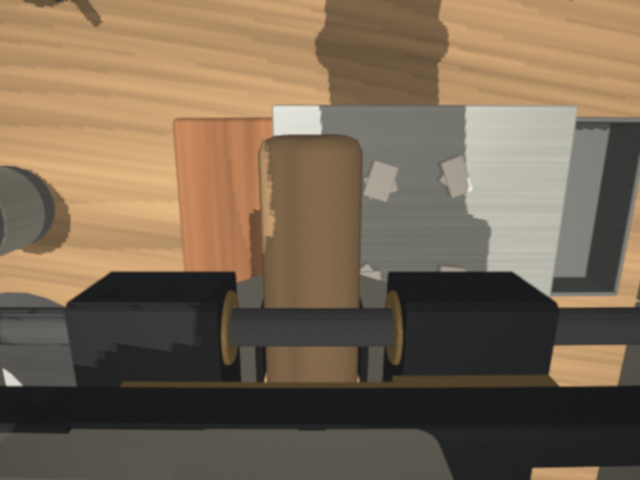

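The wrist view shows the block over the pan's board end (310,250), with the chips at (380,181), (454,176), (369,271) and (450,268), all tray-ward of it. I'll lower it to just above the pan.

>>> {"op": "play_rows", "data": {"increments": "0 0 2.5 0 -1;0 0 2.5 0 -1;0 0 2.2 0 -1;0 0 1 0 -1;0 0 0.5 0 -1"}}

```text
clock: 8.53
position: [0.6278, -0.1144, 0.1291]
ee_rot: [0.252, -3.129, -0.001]
force: [-0.4, -0.3, -1.9]
width: 0.325
gripper_force: 49.9
```

>>> {"op": "play_rows", "data": {"increments": "0 0 0.3 0 -1;0 0 0 0 -1;0 0 0 0 -1;0 0 0 0 -1;0 0 0 0 -1"}}

```text
clock: 8.95
position: [0.6295, -0.1158, 0.1287]
ee_rot: [-0.248, 3.13, -0.001]
force: [-0.1, -0.4, -2.4]
width: 0.324
gripper_force: 49.9
```

Run:
```python
from h import *
s=arm.observe(); t,M,a=tool(s); print(t,a,s["force"],M[:,2].round(4))
p=vision.get_image("scene"); chips(p); save(p,"sc4.png",(220,320,180,320),5.7)
```

```text
[ 0.62953249 -0.11584513  0.12873868] -170.94489821792743 [-0.10205602 -0.42196206 -2.36101737] [ 1.5e-03 -3.0e-04 -1.0e+00]
pan z 2901 0.0965
blob 74 [270. 251.] -0.033 0.021 0.105
blob 68 [221. 268.] 0.048 -0.065 0.1075
blob 66 [235. 269.] 0.038 -0.037 0.105
blob 73 [259. 276.] 0.04 0.023 0.1056
```

View pics/sc4.png

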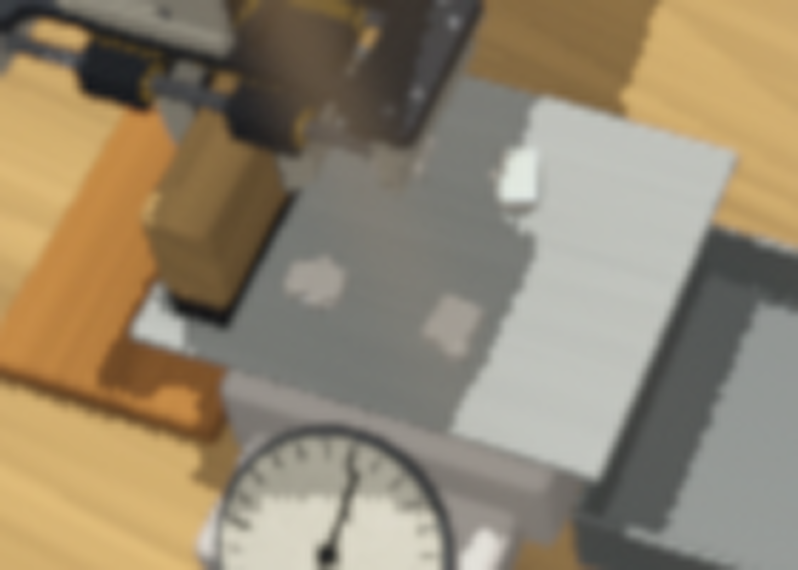

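The crop shows the foot just above the pan's board end (215,290) and the needle near zero. I'll go down a bit more and read the force.

>>> {"op": "play_rows", "data": {"increments": "0 0 0.2 0 -1;0 0 0 0 -1;0 0 0.1 0 -1;0 0 0 0 -1;0 0 0 0 -1"}}

```text
clock: 9.42
position: [0.6289, -0.1159, 0.1246]
ee_rot: [0.248, -3.132, -0.0]
force: [0.7, -1.2, -2.3]
width: 0.329
gripper_force: 49.9
```

>>> {"op": "play_rows", "data": {"increments": "0 0 0.1 0 -1;0 0 0 0 -1;0 0 0 0 -1;0 0 0 0 -1;0 0 0 0 -1"}}

```text
clock: 9.83
position: [0.629, -0.1159, 0.1238]
ee_rot: [-0.248, 3.132, -0.0]
force: [0.3, 0.1, -2.6]
width: 0.324
gripper_force: 49.9
```

Run:
```python
from h import *
f=[];z=[]
for i in range(4):
    p=vision.get_image("scene"); s=arm.observe(); t,M,a=tool(s); f.append(s["force"]); z.append(t)
print(np.mean(z,0),np.mean(f,0),a); chips(p)
```

```text
[ 0.6290131  -0.11588087  0.12374838] [-0.33506989 -0.04538386 -2.22070759] -170.93808026285848
pan z 2901 0.0961
blob 61 [270. 251.] -0.032 0.022 0.1051
blob 58 [220. 270.] 0.052 -0.067 0.1066
blob 58 [235. 269.] 0.038 -0.037 0.1049
blob 72 [259. 277.] 0.04 0.023 0.105
```

>>> {"op": "play_rows", "data": {"increments": "0 0.6 0 0 -1;0 1 0 0 -1;0 1 0 0 -1;0 1 0 0 -1;0 1 0 0 -1"}}

```text
clock: 10.45
position: [0.6214, -0.0686, 0.1238]
ee_rot: [-0.25, 3.132, 0.0]
force: [0.1, -0.7, -1.9]
width: 0.326
gripper_force: 49.9
```

>>> {"op": "play_rows", "data": {"increments": "0 1 0 0 -1;0 1 0 0 -1;0 1 0 0 -1;0 1 0 0 -1;0 1 0 0 -1"}}

```text
clock: 10.87
position: [0.6137, -0.0201, 0.1237]
ee_rot: [-0.248, 3.132, -0.0]
force: [-0.2, -1.1, -2.5]
width: 0.322
gripper_force: 49.9
```

Run:
```python
from h import *
s=arm.observe(); t,M,a=tool(s); q=t[:2]-c; print(t,a,s["force"],q@X,q@Y)
p=vision.get_image("scene"); chips(p); save(p,"sc5.png",(200,350,180,380),4)
```

```text
[ 0.61370775 -0.02006074  0.12374667] -170.9346793565073 [-0.19287942 -1.14552968 -2.5059008 ] 0.0031223133011240444 0.023237915518017335
pan z 1894 0.0961
blob 143 [273. 281.] 0.039 0.058 0.1051
blob 33 [255. 287.] 0.068 0.025 0.1079
```

View pics/sc5.png

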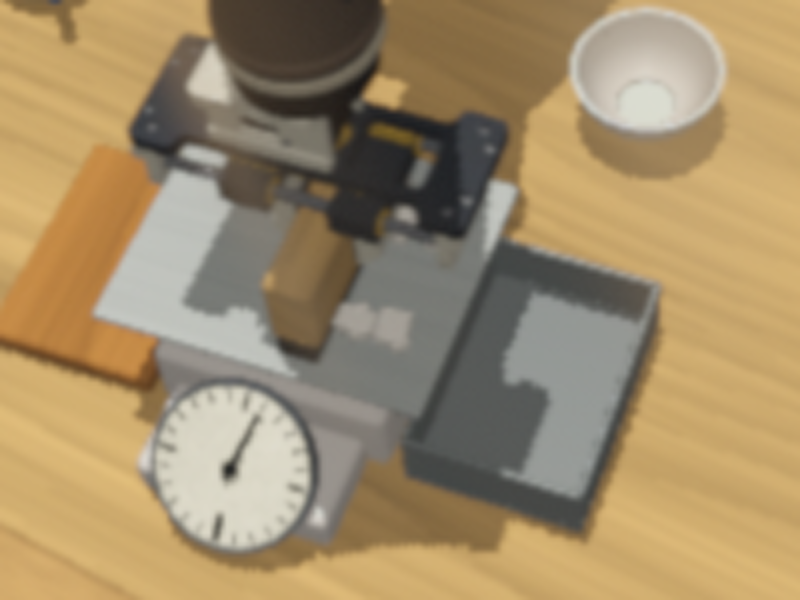

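The picture shows the block mid-pan (310,280) pushing two chips one behind the other at (355,320) and (393,328). The needle is just off zero. I'll carry on to the tray edge.

>>> {"op": "play_rows", "data": {"increments": "0 1 0 0 -1;0 1 0 0 -1;0 1 0 0 -1;0 1 0 0 -1;0 1 0 0 -1"}}

```text
clock: 11.33
position: [0.6058, 0.0294, 0.1237]
ee_rot: [-0.248, 3.132, 0.0]
force: [-0.4, -1.2, -1.9]
width: 0.325
gripper_force: 49.9
```

>>> {"op": "play_rows", "data": {"increments": "0 1 0 0 -1;0 1 0 0 -1;0 0.8 0 0 -1;0 0.2 0 0 -1;0 0 0 0 -1"}}

```text
clock: 11.75
position: [0.6011, 0.0591, 0.1239]
ee_rot: [-0.25, 3.131, 0.001]
force: [-1.0, 0.8, -2.1]
width: 0.323
gripper_force: 49.9
```

>>> {"op": "play_rows", "data": {"increments": "0 0 0 0 -1;0 0 -2 0 -1;0 0 -3 0 -1;0 -2 -3 0 -1;0 -3 -2 0 -1"}}

```text
clock: 12.17
position: [0.6094, 0.0116, 0.2269]
ee_rot: [-0.256, 3.128, 0.003]
force: [2.1, 0.6, -1.7]
width: 0.329
gripper_force: 49.9
```

>>> {"op": "play_rows", "data": {"increments": "0 -3 0 0 -1;0 -2 0 0 -1;0 0 0 0 -1;0 0 0 0 -1;0 0 0 0 -1"}}

```text
clock: 12.58
position: [0.6167, -0.0409, 0.2235]
ee_rot: [0.247, -3.131, -0.001]
force: [-0.6, 0.9, -2.4]
width: 0.322
gripper_force: 49.9
```

Run:
```python
from h import *
f=[];z=[]
for n in ["scene","side","wrist","scene"]:
    p=vision.get_image(n); s=arm.observe(); t,M,a=tool(s); f.append(s["force"]); z.append(t); print(n); chips(p)
    if n!="scene":
        for d in cut_out("chip0_center",p): 
            P=pts(p,d["mask"]); print(d["confidence"],d["point"],np.median(P,0).round(3), (np.median(P,0)[:2]-c)@X,(np.median(P,0)[:2]-c)@Y)
q=t[:2]-c; print(np.mean(z,0),np.mean(f,0),a,q@X,q@Y)
save(p,"sc6.png",(200,350,180,380),4)
```

```text
scene
pan z 3275 0.097
side
pan z 1914 0.0964
wrist
pan z 24342 0.0975
scene
pan z 3242 0.097
[ 0.61681275 -0.03989439  0.22366908] [ 0.20842572 -0.252665   -2.67556965] -170.863847798508 0.00315696807443543 0.0030312596645458005
```

View pics/sc6.png

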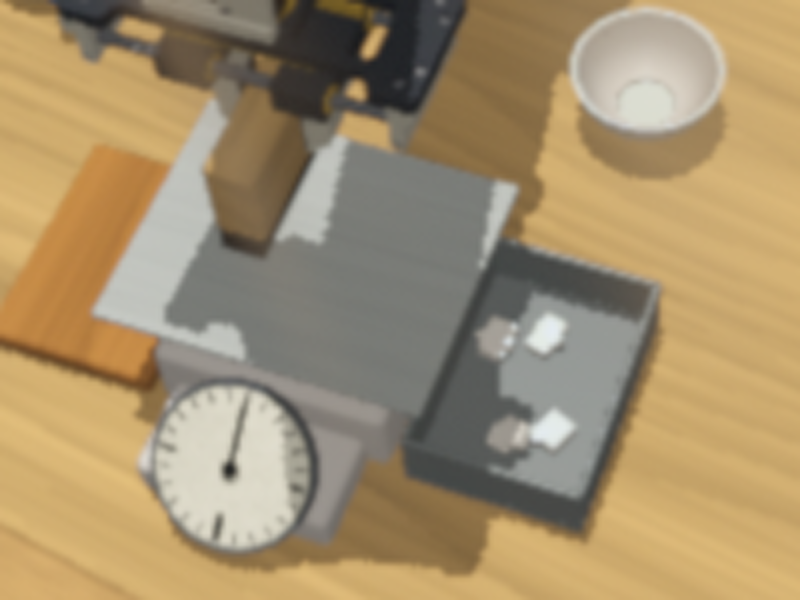

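All four chips are now in the tray: (495,338), (545,333), (508,435), (553,428). The pan is bare and the needle points to zero. Now the gentle press.

>>> {"op": "play_rows", "data": {"increments": "0 0 2.5 0 -1;0 0 2.5 0 -1;0 0 2.2 0 -1;0 0 1.4 0 -1;0 0 0.8 0 -1"}}

```text
clock: 13.3
position: [0.6161, -0.0408, 0.1278]
ee_rot: [0.249, -3.129, -0.0]
force: [-0.0, 0.3, -2.8]
width: 0.324
gripper_force: 49.9
```

>>> {"op": "play_rows", "data": {"increments": "0 0 0.2 0 -1;0 0 0.2 0 -1;0 0 0.2 0 -1;0 0 0.2 0 -1;0 0 0.2 0 -1"}}

```text
clock: 13.72
position: [0.6179, -0.0405, 0.1208]
ee_rot: [-0.248, 3.13, 0.0]
force: [0.5, 0.2, 0.7]
width: 0.323
gripper_force: 49.9
```

>>> {"op": "play_rows", "data": {"increments": "0 0 0.2 0 -1;0 0 0.2 0 -1;0 0 0.2 0 -1;0 0 0 0 -1;0 0 0 0 -1"}}

```text
clock: 14.13
position: [0.618, -0.0406, 0.1145]
ee_rot: [-0.248, 3.13, 0.0]
force: [1.6, 0.5, 5.1]
width: 0.325
gripper_force: 49.9
```

```bash
cat > m.py <<'E'
from h import *
import sys
f=[];z=[];pz=[]
for i in range(4):
    p=vision.get_image("scene"); s=arm.observe(); t,M,a=tool(s); f.append(s["force"]); z.append(t)
    P=pts(p,np.ones((480,640),bool)); u=(P[:,:2]-c)@X; v=(P[:,:2]-c)@Y
    k=(abs(u)<.07)&(abs(v)<.09)&(abs(v)>.03)&(P[:,2]>.07)&(P[:,2]<.099); pz.append(np.median(P[k,2]))
print(np.mean(z,0).round(4),np.mean(f,0).round(2),'pan z',np.mean(pz).round(4),(t[:2]-c)@X,(t[:2]-c)@Y,s["width"],M[:,2].round(4))
save(p,sys.argv[1],(285,345,205,265),10)
E
python3 m.py d1.png
```

```text
[ 0.618  -0.0405  0.1146] [1.76 0.46 5.48] pan z 0.0869 0.0040468288116617636 0.0023487648720868738 0.3240463820431611 [ 2.e-03  2.e-04 -1.e+00]
```

View pics/d1.png

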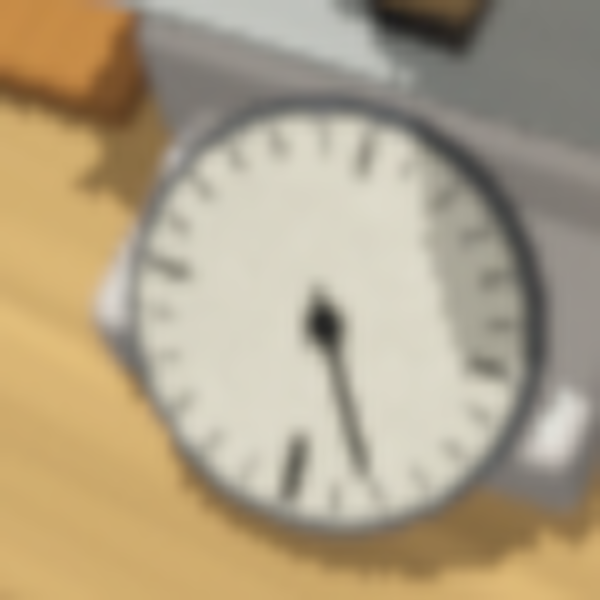

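The needle tip is at (363,470) and the 1 kg mark at (292,480), so about 27° is left, or 1.8–2 mm. The force and depth readings agree.

>>> {"op": "play_rows", "data": {"increments": "0 0 0.1 0 -1;0 0 0.1 0 -1;0 0 0 0 -1;0 0 0 0 -1;0 0 0 0 -1"}}

```text
clock: 14.75
position: [0.618, -0.0405, 0.1127]
ee_rot: [-0.248, 3.13, 0.0]
force: [1.4, 0.1, 8.1]
width: 0.323
gripper_force: 49.9
```

```bash
python3 m.py d2.png
```

```text
[ 0.618  -0.0405  0.1127] [1.36 1.07 7.7 ] pan z 0.0851 0.004093119609838989 0.0023592301739204704 0.32342211793579245 [ 2.2e-03  2.0e-04 -1.0e+00]
```

View pics/d2.png

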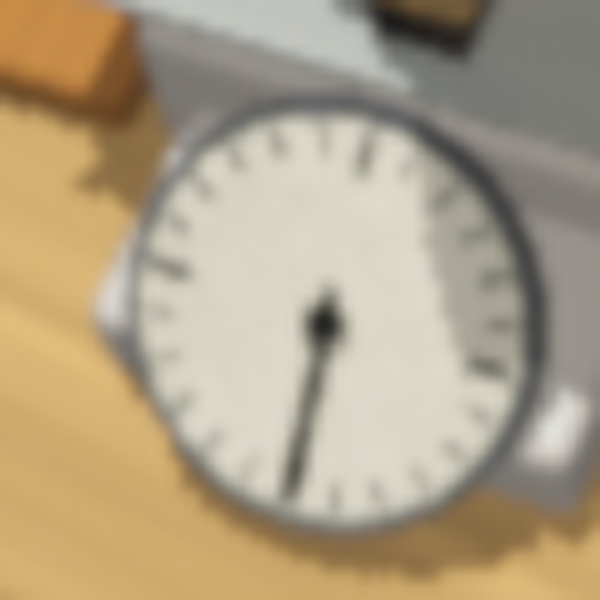

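The needle lies on the long bottom mark (292,485), and the pan has gone down by 11.9 mm. I'm handing it in.

```bash
python3 -c "
from cell import job
print(job.sign_off())"
```

```text
the job is handed in; nothing more can be done
None
```

The job is handed in: the four chips are in the tray, the needle went back to zero after the wipe, and the block is still gripped and pressed on the bare pan at 1 kg (about 11.9 mm down, needle on the long mark).

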